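Stand the posts for the next kiln shelf

ROBOT

A 6-joint arm with a two-finger parallel gripper is mounted at the origin on the work surface. World frame = base frame: x ahead of the robot, y to its left, z up, the work surface at z = 0. Lengths are in mm, angles in rad, forces in N, time in s.
With the tool pointing down it reaches from about 275 to 750 mm from the base axis. Payload 10.2 kg.
Tool frame: the origin (TCP) lies at the centre of the arm's flange, where the gripper is bolted on; the fingertips stand 173 mm ahead of it and the grasp point (between the pads) lies 155 mm ahead of it; z points along the fingers, y is the line along which they close (so a half turn about z gives the same grasp; the last joint's range is limited). The gripper opens to 85 mm and grips with 20 to 120 N. Pads are 22 mm wide; open, the fingers measure 114 mm over their backs; the gripper's body (76 mm by 85 mm) begins 54 mm behind the grasp point. The pads swing forward as they close: fully open they stand 13 mm farther back than shut.
Start: joints at [-1.534, 0.313, 1.498, -0, 1.331, -0.223], TCP at [134.852, -507.393, 404.694] pointing down, gripper open.
Joint ranges: [-2.94, 2.94], [-0.97, 2.17], [0.19, 2.56], [-1.23, 4.37], [0.02, 3.11], [-2.88, 2.88]. Speed limits (rad/s): [2.39, 2.39, 3.01, 3.14, 3.14, 3.14].

INTERFACE

Orientations are given as a unit quaternion [w, x, y, z].
In Python, from rig import ctrl, imaging, order gives the robot as it stands (ctrl), with the cameras (imaging) and the job (order).
- The arm moves only by the tool shift_gripper, called after "Emit:" as name(argument=value, ...), one argument or row to a line, values as JSON. Schema: {"type":"object","properties":{"plan":{"type":"array","items":{"type":"array","items":{"type":"number"},"minItems":6,"maxItems":6},"minItems":1,"maxItems":8},"jaw":{"type":"number"},"grip_n":{"type":"number"},"only":{"type":"string"},"quiet":{"type":"boolean"},"lines":{"type":"string"}},"required":["plan"],"additionalProperties":false}. plan is a list of rows, 1 to 8 of them, each of 6 numbers: dx, dy, dz in mm, then a rotation vector rx, ry, rz in rad; each row is the pose to reach, as a shift and turn from the pose commanded when the call began, along the tool's axes at that moment; what a row does not reach only later rows make up. A row lasts 1/10 s, in which the tool goes at most 50 mm and 0.15 rad, less where a joint would pass 70% of its speed; a pose out of reach is approached as far as the arm can. jaw is the opening from 0.0 (shut) to 1.0 (fully open), set as the call begins (left out keeps the last). The fingers move at their own pace and stop on an object; grip_n is the grip in N (left out, the last holds). Time passes only in rows, so rows that do not move let the fingers close. The tool returns the time, the measured TCP pose, the force, the opening and the grip force at its end. only (a regular expression) keeps the lines of the reply that match it, lines (a string "A,B") keeps lines A to B, and quiet returns only ok. Input that does not fit is refused with a message, and nothing moves.
- ctrl.sense(): the state, without advancing time (a new reading comes with each control period).
- imaging.capture(name): name is "scene" or "side" or "wrist"; returns the picture (384x512x3 uint8, red, green, blue); there is no depth.
- imaging.calibration(name): a dict with "fx", "fy", "cx", "cy" (pixels), "position" and "attitude" of the camera in the world. Camera axes: x right, y down, z forward; pixel columns grow to the right and rows downward; lengths in mm; the calibration is good to about 2 mm. A picture is of the moment at which its call begins: read the wrist's pose just before it. calibration takes no time and is no camera call; for the wrist camera it gives the pose at the moment of the call.
- order.finish_job(): hands the job in; it is judged then, once.
The state is a dict: "time_s": time; "joints": joint angles; "dq": joint speeds; "tau": joint torques, N m; "eef_pos": TCP position; "ee_rot": TCP orientation; "force": force on the tool from outside, world axes, zero at the start; "wrist_torque": the same for the moment, N m; "grip_width": opening from 0.0 (shut) to 1.0 (fully open); "grip_force": force on a finger pad.
Only numpy, scipy, OpenCV 4.12 (cv2) and the standard library are available. Lean on these libraries where they do the work, as an engineer would, in place of code of your own. Each camera call takes 0.05 s, during which the arm holds its last target. There are 200 camera calls.

TASK

The next kiln shelf has to go over the two pots already on the base shelf: from the crates take the three posts of the shortest length that is still taller than every pot on that shelf, and stand one upright and square, centred on each of the three bare patches. Set them down gently, do not shift any pot, and leave the other posts in their crates and the brush where it lies.

Things in the scene. Friction and masses are not known exactly. Their poses are not given: they have to be found in the camera images.
- kiln: fixed base of a top-hat kiln, hood off: cased brick floor 420 x 420 x 34 mm bearing a white-washed kiln shelf 280 (x) x 320 (y) mm, top 60 mm above the bench. Origin under the shelf's centre at bench height; x, y along the shelf's edges, z up. A cone pack (84 mm in y, 24 mm wide, 56 mm high) is fixed on the shelf at x = 117 mm, y = 0.
- patch_left (a point): centre of the far left bare (unwashed, tan) square on top of the kiln shelf, 38 x 38 mm, its sides parallel to the shelf's edges; kiln-frame offset (100, 120, 60) mm. Axes as the kiln's.
- patch_right (a point): centre of the far right bare (unwashed, tan) square on top of the kiln shelf, 38 x 38 mm, its sides parallel to the shelf's edges; kiln-frame offset (100, -120, 60) mm. Axes as the kiln's.
- patch_front (a point): centre of the near middle bare (unwashed, tan) square on top of the kiln shelf, 38 x 38 mm, its sides parallel to the shelf's edges; kiln-frame offset (-90, 0, 60) mm. Axes as the kiln's.
- bowl: open bowl, 58 mm high, 100 mm across the rim, grey glaze with blue stripes and a bare clay foot; origin at the centre of its underside, z up. Loose, upright, either on the kiln shelf (within 90 mm of its centre) or on the stack of spare shelves to the left, also 60 mm high: two pots on each, which varies.
- cup: open cup, 86 mm high, 80 mm across the rim, grey glaze with blue stripes and a bare clay foot; origin at the centre of its underside, z up. Loose, upright, either on the kiln shelf (within 90 mm of its centre) or on the stack of spare shelves to the left, also 60 mm high: two pots on each, which varies.
- tumbler: open tapered tumbler, 110 mm high, 86 mm across the rim, grey glaze with blue stripes and a bare clay foot; origin at the centre of its underside, z up. Loose, upright, either on the kiln shelf (within 90 mm of its centre) or on the stack of spare shelves to the left, also 60 mm high: two pots on each, which varies.
- bottle: bottle vase, 136 mm high, 76 mm across the body, narrow neck, flared 42 mm lip, grey glaze with blue stripes and a bare clay foot; origin at the centre of its underside, z up. Loose, upright, either on the kiln shelf (within 90 mm of its centre) or on the stack of spare shelves to the left, also 60 mm high: two pots on each, which varies.
- crate_short: fixed plywood crate tipped back 30 degrees towards the robot, with the three short posts in file. Origin: centre of its base (150 x 54 mm) on the bench, x level, away from the robot. Posts and back board lean: tops point along (-0.5, 0, 0.866) here. Side walls rise 30 mm along the posts, back board 85 mm. Crates stand abreast about 90 mm apart, order varies.
- short_1: short kiln post: square fireclay prop 32 x 32 x 100 mm, about 179 g, tan, dark bore at both ends. Origin at the centre of its foot, z along its length to its upper end, x and y normal to its sides. At the start it leans 30 degrees in its crate, innermost, against the back board, behind the other two; its y sides face the gaps beside the crate.
- short_2: short kiln post: square fireclay prop 32 x 32 x 100 mm, about 179 g, tan, dark bore at both ends. Origin at the centre of its foot, z along its length to its upper end, x and y normal to its sides. At the start it leans 30 degrees in its crate, in the middle of the file; its y sides face the gaps beside the crate.
- short_3: short kiln post: square fireclay prop 32 x 32 x 100 mm, about 179 g, tan, dark bore at both ends. Origin at the centre of its foot, z along its length to its upper end, x and y normal to its sides. At the start it leans 30 degrees in its crate, frontmost, farthest from the back board, free to be taken first; its y sides face the gaps beside the crate.
- crate_medium: fixed plywood crate tipped back 30 degrees towards the robot, with the three medium posts in file. Origin: centre of its base (150 x 54 mm) on the bench, x level, away from the robot. Posts and back board lean: tops point along (-0.5, 0, 0.866) here. Side walls rise 30 mm along the posts, back board 85 mm. Crates stand abreast about 90 mm apart, order varies.
- medium_1: medium kiln post: square fireclay prop 32 x 32 x 125 mm, about 224 g, tan, dark bore at both ends. Origin at the centre of its foot, z along its length to its upper end, x and y normal to its sides. At the start it leans 30 degrees in its crate, innermost, against the back board, behind the other two; its y sides face the gaps beside the crate.
- medium_2: medium kiln post: square fireclay prop 32 x 32 x 125 mm, about 224 g, tan, dark bore at both ends. Origin at the centre of its foot, z along its length to its upper end, x and y normal to its sides. At the start it leans 30 degrees in its crate, in the middle of the file; its y sides face the gaps beside the crate.
- medium_3: medium kiln post: square fireclay prop 32 x 32 x 125 mm, about 224 g, tan, dark bore at both ends. Origin at the centre of its foot, z along its length to its upper end, x and y normal to its sides. At the start it leans 30 degrees in its crate, frontmost, farthest from the back board, free to be taken first; its y sides face the gaps beside the crate.
- crate_long: fixed plywood crate tipped back 30 degrees towards the robot, with the three long posts in file. Origin: centre of its base (150 x 54 mm) on the bench, x level, away from the robot. Posts and back board lean: tops point along (-0.5, 0, 0.866) here. Side walls rise 30 mm along the posts, back board 85 mm. Crates stand abreast about 90 mm apart, order varies.
- long_1: long kiln post: square fireclay prop 32 x 32 x 150 mm, about 269 g, tan, dark bore at both ends. Origin at the centre of its foot, z along its length to its upper end, x and y normal to its sides. At the start it leans 30 degrees in its crate, innermost, against the back board, behind the other two; its y sides face the gaps beside the crate.
- long_2: long kiln post: square fireclay prop 32 x 32 x 150 mm, about 269 g, tan, dark bore at both ends. Origin at the centre of its foot, z along its length to its upper end, x and y normal to its sides. At the start it leans 30 degrees in its crate, in the middle of the file; its y sides face the gaps beside the crate.
- long_3: long kiln post: square fireclay prop 32 x 32 x 150 mm, about 269 g, tan, dark bore at both ends. Origin at the centre of its foot, z along its length to its upper end, x and y normal to its sides. At the start it leans 30 degrees in its crate, frontmost, farthest from the back board, free to be taken first; its y sides face the gaps beside the crate.
- brush: kiln-wash brush lying loose on the bench beyond the crates, about 200 mm long; origin under its middle. A bystander.

How it is judged (in metres and radians):
At the end, for the whole second after the job is handed in: Each bare patch bears one post of the shortest length above the shelf's tallest pot: foot centre within 10 mm, on the shelf within 6 mm, upright within 0.05 rad, square within 0.17 rad, at rest. No pot moved by 10 mm; the other six posts and the brush within 30 mm of their start (((horizontal distance between bottle and kiln below 0.19 m and horizontal distance between any of long_1, long_2, long_3 and patch_left below 0.01 m and horizontal distance between any of long_1, long_2, long_3 and patch_right below 0.01 m and horizontal distance between any of long_1, long_2, long_3 and patch_front below 0.01 m and (z of long_1 in the frame of kiln between 0.054 and 0.066 m and angle between long_1's own z axis and vertical below 0.05 rad and linear speed of long_1 below 0.02 m/s and (angle between the x axis of long_1 and the x axis of kiln, either way round below 0.17 rad or angle between the x axis of long_1 and the y axis of kiln, either way round below 0.17 rad)) and (z of long_2 in the frame of kiln between 0.054 and 0.066 m and angle between long_2's own z axis and vertical below 0.05 rad and linear speed of long_2 below 0.02 m/s and (angle between the x axis of long_2 and the x axis of kiln, either way round below 0.17 rad or angle between the x axis of long_2 and the y axis of kiln, either way round below 0.17 rad)) and (z of long_3 in the frame of kiln between 0.054 and 0.066 m and angle between long_3's own z axis and vertical below 0.05 rad and linear speed of long_3 below 0.02 m/s and (angle between the x axis of long_3 and the x axis of kiln, either way round below 0.17 rad or angle between the x axis of long_3 and the y axis of kiln, either way round below 0.17 rad)) and distance of each of short_1, short_2, short_3, medium_1, medium_2, medium_3, brush from where it was at the start of the episode below 0.03 m and distance of each of bowl, cup, tumbler, bottle from where it was at the start of the episode below 0.01 m) or (horizontal distance between bottle and kiln above 0.19 m and horizontal distance between tumbler and kiln below 0.19 m and horizontal distance between any of medium_1, medium_2, medium_3 and patch_left below 0.01 m and horizontal distance between any of medium_1, medium_2, medium_3 and patch_right below 0.01 m and horizontal distance between any of medium_1, medium_2, medium_3 and patch_front below 0.01 m and (z of medium_1 in the frame of kiln between 0.054 and 0.066 m and angle between medium_1's own z axis and vertical below 0.05 rad and linear speed of medium_1 below 0.02 m/s and (angle between the x axis of medium_1 and the x axis of kiln, either way round below 0.17 rad or angle between the x axis of medium_1 and the y axis of kiln, either way round below 0.17 rad)) and (z of medium_2 in the frame of kiln between 0.054 and 0.066 m and angle between medium_2's own z axis and vertical below 0.05 rad and linear speed of medium_2 below 0.02 m/s and (angle between the x axis of medium_2 and the x axis of kiln, either way round below 0.17 rad or angle between the x axis of medium_2 and the y axis of kiln, either way round below 0.17 rad)) and (z of medium_3 in the frame of kiln between 0.054 and 0.066 m and angle between medium_3's own z axis and vertical below 0.05 rad and linear speed of medium_3 below 0.02 m/s and (angle between the x axis of medium_3 and the x axis of kiln, either way round below 0.17 rad or angle between the x axis of medium_3 and the y axis of kiln, either way round below 0.17 rad)) and distance of each of short_1, short_2, short_3, long_1, long_2, long_3, brush from where it was at the start of the episode below 0.03 m and distance of each of bowl, cup, tumbler, bottle from where it was at the start of the episode below 0.01 m) or (horizontal distance between each of bottle, tumbler and kiln above 0.19 m and horizontal distance between any of short_1, short_2, short_3 and patch_left below 0.01 m and horizontal distance between any of short_1, short_2, short_3 and patch_right below 0.01 m and horizontal distance between any of short_1, short_2, short_3 and patch_front below 0.01 m and (z of short_1 in the frame of kiln between 0.054 and 0.066 m and angle between short_1's own z axis and vertical below 0.05 rad and linear speed of short_1 below 0.02 m/s and (angle between the x axis of short_1 and the x axis of kiln, either way round below 0.17 rad or angle between the x axis of short_1 and the y axis of kiln, either way round below 0.17 rad)) and (z of short_2 in the frame of kiln between 0.054 and 0.066 m and angle between short_2's own z axis and vertical below 0.05 rad and linear speed of short_2 below 0.02 m/s and (angle between the x axis of short_2 and the x axis of kiln, either way round below 0.17 rad or angle between the x axis of short_2 and the y axis of kiln, either way round below 0.17 rad)) and (z of short_3 in the frame of kiln between 0.054 and 0.066 m and angle between short_3's own z axis and vertical below 0.05 rad and linear speed of short_3 below 0.02 m/s and (angle between the x axis of short_3 and the x axis of kiln, either way round below 0.17 rad or angle between the x axis of short_3 and the y axis of kiln, either way round below 0.17 rad)) and distance of each of medium_1, medium_2, medium_3, long_1, long_2, long_3, brush from where it was at the start of the episode below 0.03 m and distance of each of bowl, cup, tumbler, bottle from where it was at the start of the episode below 0.01 m))); the robot touches nothing.
It fails at once if a pot is shifted by more than 10 mm (distance of any of bowl, cup, tumbler, bottle from where it was at the start of the episode above 0.01 m).
It fails at once if a post is dropped onto the kiln shelf: faster than 0.25 m/s within 12 mm of it ((horizontal distance between short_1 and kiln below 0.2 m and z of short_1 in the frame of kiln below 0.072 m and linear speed of short_1 above 0.25 m/s) or (horizontal distance between short_2 and kiln below 0.2 m and z of short_2 in the frame of kiln below 0.072 m and linear speed of short_2 above 0.25 m/s) or (horizontal distance between short_3 and kiln below 0.2 m and z of short_3 in the frame of kiln below 0.072 m and linear speed of short_3 above 0.25 m/s) or (horizontal distance between medium_1 and kiln below 0.2 m and z of medium_1 in the frame of kiln below 0.072 m and linear speed of medium_1 above 0.25 m/s) or (horizontal distance between medium_2 and kiln below 0.2 m and z of medium_2 in the frame of kiln below 0.072 m and linear speed of medium_2 above 0.25 m/s) or (horizontal distance between medium_3 and kiln below 0.2 m and z of medium_3 in the frame of kiln below 0.072 m and linear speed of medium_3 above 0.25 m/s) or (horizontal distance between long_1 and kiln below 0.2 m and z of long_1 in the frame of kiln below 0.072 m and linear speed of long_1 above 0.25 m/s) or (horizontal distance between long_2 and kiln below 0.2 m and z of long_2 in the frame of kiln below 0.072 m and linear speed of long_2 above 0.25 m/s) or (horizontal distance between long_3 and kiln below 0.2 m and z of long_3 in the frame of kiln below 0.072 m and linear speed of long_3 above 0.25 m/s)).
It fails at once if a post is rammed onto the kiln with more than 80 N (contact force between any of short_1, short_2, short_3, medium_1, medium_2, medium_3, long_1, long_2, long_3 and kiln above 80 N).
It also fails if it takes over 70 s, if anything falls off the work surface, if the arm or the gripper's body presses on something with over 40 N, if the wrist force passes 120 N, or if a joint passes its speed limit or range.

## Working session

There is one attempt and no reset: what is moved stays moved. The work goes in short steps, Python scripts to look and compute and a tool call to move; the robot and the scene stay as the last step left them, time stands still between calls to the robot, and variables do not carry over. Pictures are saved under pics/ and viewed, at most 10 in all, crops included, and the job is handed in when it is done.

```bash
ls; mkdir -p pics
```

Run:
```python
from rig import ctrl, imaging, order
import cv2
for n in ("scene","side","wrist"):
    c=imaging.calibration(n); print(n,c)
    cv2.imwrite(f"pics/{n}0.png",cv2.cvtColor(imaging.capture(n),cv2.COLOR_RGB2BGR))
print(ctrl.sense())
```

```bash
cd pics; python3 -c "
import cv2
for n in ('scene','side'):
    cv2.imwrite(n+'0b.png',cv2.resize(cv2.imread(n+'0.png'),(800,600),interpolation=cv2.INTER_CUBIC))"
```

```text
(no output)
```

View pics/scene0b.png

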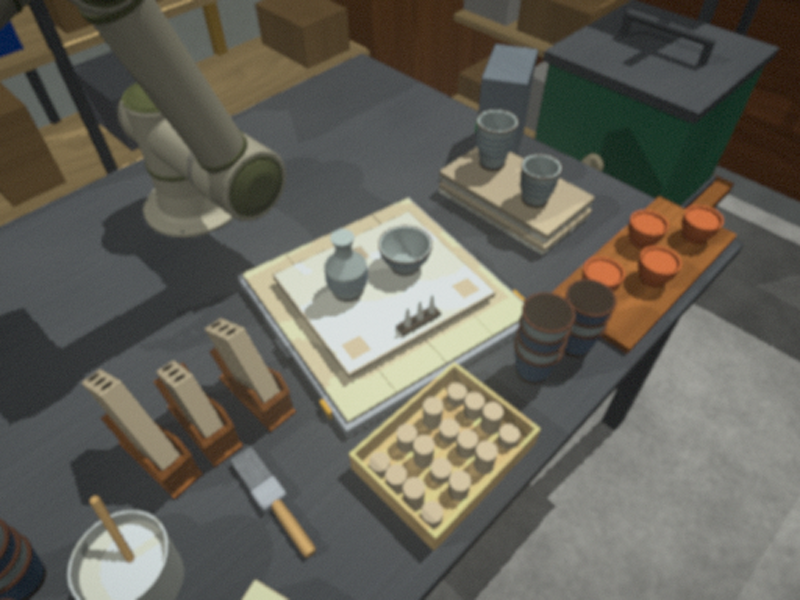

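View pics/side0b.png

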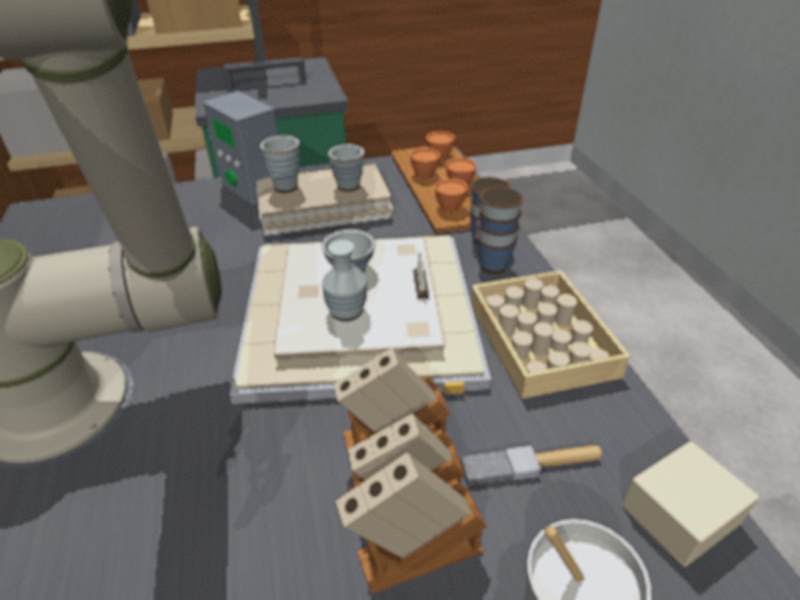

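The kiln shelf carries the bottle (345,270 in scene, at 800x600 scale) and the bowl (404,248). The bottle is 136 mm high, so I need the long posts. The crate at the left of scene (95,380), which is nearest in side (375,490), looks the longest. Next I'll triangulate roughly.

Create h.py:
```python
import numpy as np, cv2
from scipy.spatial.transform import Rotation as R
from scipy.optimize import least_squares
def rot(q): return R.from_quat([q[1],q[2],q[3],q[0]]).as_matrix()
def proj(c,P):
    p=(np.atleast_2d(P)-c['position'])@rot(c['attitude'])
    return np.c_[c['fx']*p[:,0]/p[:,2]+c['cx'],c['fy']*p[:,1]/p[:,2]+c['cy']]
def ray(c,uv):
    d=rot(c['attitude'])@np.array([(uv[0]-c['cx'])/c['fx'],(uv[1]-c['cy'])/c['fy'],1]); return d/np.linalg.norm(d)
def plane(c,uv,z):
    d=ray(c,uv); return c['position']+d*(z-c['position'][2])/d[2]
def tri(obs):
    A=0;b=0
    for c,uv in obs:
        d=ray(c,uv);M=np.eye(3)-np.outer(d,d);A=A+M;b=b+M@c['position']
    p=np.linalg.solve(A,b); e=[np.hypot(*(proj(c,p)[0]-uv)) for c,uv in obs]
    return p,max(e)
```

Run:
```python
from rig import ctrl, imaging, order
from h import *
s=imaging.calibration('scene');d=imaging.calibration('side');k=1/1.5625
def T(n,a,b):
    p,e=tri([(s,np.array(a)*k),(d,np.array(b)*k)]);print(n,p.round(1),round(e,2))
T('patchL',(465,288),(407,249));T('patchR',(356,348),(418,329))
print('front z60',plane(d,np.array((309,291))*k,60))
T('crateA back',(93,377),(351,511));T('crateA front',(110,386),(401,465))
T('crateB back',(167,365),(361,454));T('crateB front',(182,373),(406,427))
T('crateC back',(216,323),(345,393));T('crateC front',(233,330),(384,362))
T('bottle lip',(343,238),(341,246)); T('bottlefoot',(348,292),(345,312))
T('bowl foot',(407,268),(347,278))
```

```text
patchL [648.9 196.3  58.9] 0.24
patchR [605.3 -38.9  56.7] 0.07
front z60 [439.39350601 108.50219887  60.        ]
crateA back [ 426.2 -395.6  151.8] 2.1
crateA front [ 487.6 -383.3  189.2] 0.76
crateB back [ 454.5 -300.7  114.5] 1.75
crateB front [ 512.1 -298.4  147.9] 2.37
crateC back [ 450.8 -203.8  126.4] 3.06
crateC front [ 509.2 -200.2  162.9] 1.26
bottle lip [497.1  41.1 191.8] 0.2
bottlefoot [494.3  41.3  51.8] 0.25
bowl foot [518.5 174.3  30.2] 1.12
```

View pics/wrist0.png

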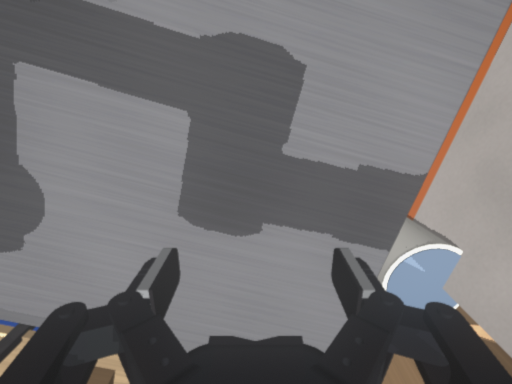

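Only bench is in the wrist view. From triangulation, crate A (y≈-390, tops near z 189) holds the longest posts. B (y≈-300) is short and C (y≈-200) is medium. Next is a close look with the wrist camera.

Create calc.py:
```python
# usage: calc.py x y z yaw_deg tilt_deg [g]: target TCP (or grasp point with g); tilt leans tool z towards tool-forward
import sys
from rig import ctrl, imaging, order
from h import *
a=list(map(float,sys.argv[1:6])); t=ctrl.sense()
R0=rot(t['ee_rot'])
Rt=(R.from_euler('z',a[3],degrees=True)*R.from_matrix(np.diag([1.,-1,-1]))*R.from_euler('y',a[4],degrees=True)).as_matrix()
p=np.array(a[:3])
if len(sys.argv)>6: p=p-155*Rt[:,2]
print('toolz',Rt[:,2].round(3),'TCP',p.round(1),'dist',np.linalg.norm(p-t['eef_pos']).round(0))
print('row',(R0.T@(p-t['eef_pos'])).round(1),R.from_matrix(R0.T@Rt).as_rotvec().round(4),'t',t['time_s'])
```

```bash
python3 calc.py 360 -400 420 0 0; python3 calc.py 450 -380 190 0 30 g
python3 -c "
from rig import ctrl, imaging, order
from h import *
c=imaging.calibration('wrist');print(rot(c['attitude']).T.round(3)); s=ctrl.sense(); r=rot(s['ee_rot']);print(r.T@(c['position']-s['eef_pos']), r.T@rot(c['attitude']))"
```

```text
toolz [ 0.  0. -1.] TCP [ 360. -400.  420.] dist 250.0
row [245.2 -45.9 -15.6] [-9.000e-04 -1.000e-04  2.599e-01] t 0.15
toolz [ 0.5    0.    -0.866] TCP [ 372.5 -380.   324.2] dist 281.0
row [262.4 -61.9  80.2] [-0.0689  0.5206  0.2536] t 0.15
[[ 0.257 -0.966  0.   ]
 [-0.913 -0.243  0.327]
 [-0.316 -0.084 -0.945]]
[84.12308521  0.14014008 30.79127575] [[ 1.63366157e-04 -9.45009960e-01 -3.27041509e-01]
 [ 9.99999130e-01 -2.73577390e-04  1.29004839e-03]
 [-1.30857974e-03 -3.27041436e-01  9.45009094e-01]]
```

Emit:
shift_gripper(
  plan=[
    [50, -10, 0, 0, 0, 0.06],
    [150, -30, 0, 0, 0, 0.2],
    [300, -50, 0, 0, 0, 0.26],
    [300, -50, 0, 0, 0, 0.26],
    [300, -50, 0, 0, 0, 0.26],
    [300, -50, 0, 0, 0, 0.26],
    [300, -50, 0, 0, 0, 0.26],
  ],
  jaw=1.0,
)

```text
time_s: 0.85
eef_pos: [415.5, -379.5, 404.3]
ee_rot: [-0.0, 1.0, 0.002, 0.0]
force: [-0.8, -0.4, -0.7]
grip_width: 0.998
grip_force: 0.0
```

Create snap.py:
```python
import sys,json
from rig import ctrl, imaging, order
from h import *
n,f=sys.argv[1:3]; c=imaging.calibration(n); im=imaging.capture(n)
cv2.imwrite(f'pics/{f}.png',im[:,:,::-1])
json.dump({k:np.asarray(v).tolist() for k,v in c.items()},open(f'pics/{f}.json','w'))
print(c['position'],ctrl.sense()['eef_pos'])
```

```bash
python3 snap.py wrist w1
```

```text
[ 499.6834543  -379.24247197  373.52749008] [ 414.48160663 -380.22511848  404.18245381]
```

Emit:
shift_gripper(
  plan=[
    [0, -50, 0, 0, 0, 0],
    [0, -100, 0, 0, 0, 0],
    [0, -100, 0, 0, 0, 0],
    [0, -100, 0, 0, 0, 0],
  ],
)

```text
time_s: 1.3
eef_pos: [411.4, -282.0, 405.1]
ee_rot: [0.0, 1.0, -0.0, 0.0]
force: [0.6, -1.0, -0.7]
grip_width: 0.998
grip_force: 0.0
```

```bash
python3 snap.py wrist w2
python3 -c "
import cv2,numpy as np
a=cv2.imread('pics/w1.png');b=cv2.imread('pics/w2.png')
cv2.imwrite('pics/w12.png',np.vstack([cv2.resize(a[:200],None,fx=1.5,fy=1.5,interpolation=2),cv2.resize(b[:200],None,fx=1.5,fy=1.5,interpolation=2)]))"
```

```text
[ 495.57209582 -282.23184335  374.26716748] [ 411.43168217 -282.79525165  404.87455025]
```

View pics/w12.png

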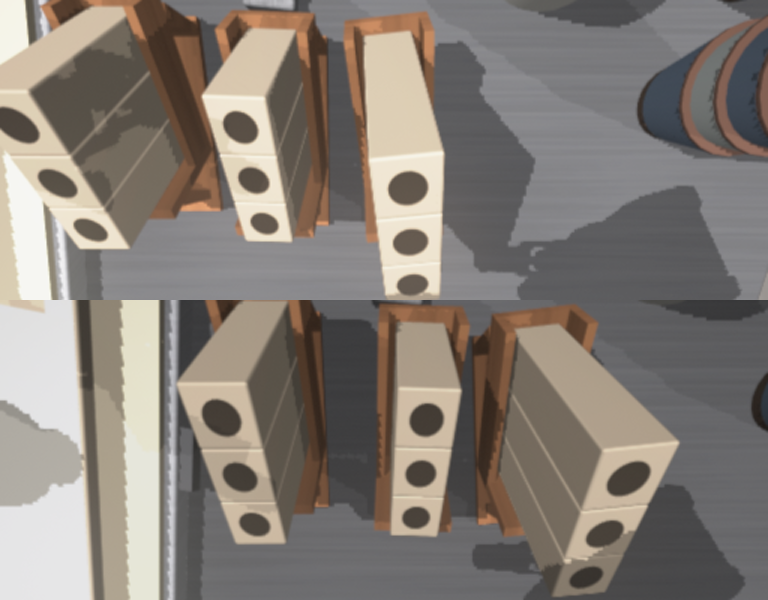

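The wrist pictures show all three crates. In w1 (left) and w2 (right), as (pixel)/1.5, the long file's bores are at (408,188),(410,242),(413,284) and (628,178),(605,233),(586,277). I'll fit a model to these.

Create fit.py:
```python
import json
from h import *
L=lambda f:{k:np.array(v) for k,v in json.load(open(f'pics/{f}.json')).items()}
c1,c2=L('w1'),L('w2')
o1=np.array([(408,188),(410,242),(413,284),(370,159),(443,153),(440,212),(374,220)])/1.5
o2=np.array([(628,178),(605,233),(586,277),(603,149),(679,142),(638,204),(581,211)])/1.5
for a,b in zip(o1,o2):
    p,e=tri([(c1,a),(c2,b)]);print(p.round(1),round(e,2))
def pts(q):
    Rt=R.from_euler('zy',[q[3],q[4]]).as_matrix() # x normal, y side, z axis
    l=np.array([(0,0,0),(-q[5],0,0),(-2*q[5],0,0),(16,16,0),(16,-16,0),(-16,-16,0),(-16,16,0)])
    return q[:3]+l@Rt.T
def f(q): return np.r_[(proj(c1,pts(q))-o1).ravel(),(proj(c2,pts(q))-o2).ravel(),(q[4]+np.pi/6)*100,(q[5]-32)]
r=least_squares(f,[490,-385,190,0,-.52,32]);print(r.x.round(3),np.abs(r.fun).max(),np.degrees(r.x[3:5]))
```

```bash
python3 fit.py
```

```text
[ 484.7 -390.5  190.3] 0.01
[ 457.4 -393.   175.4] 0.07
[ 429.4 -396.6  157.8] 0.25
[ 496.8 -374.   196.8] 0.17
[ 499.4 -404.   198. ] 0.01
[ 471.7 -407.4  173.9] 0.39
[ 469.5 -375.3  183.7] 0.07
[ 4.84377e+02 -3.90492e+02  1.88174e+02  8.70000e-02 -5.20000e-01
  3.18100e+01] 6.57242356242233 [  5.00166987 -29.81940095]
```

```bash
sed -i 's/(638,204)/(653,204)/' fit.py; python3 fit.py | tail -1
```

```text
3.18750e+01] 2.1814315552272205 [  5.62666452 -30.03788421]
```

Emit:
shift_gripper(
  plan=[
    [0, -50, 0, 0, 0, 0],
    [0, -100, 10, 0, 0, 0],
    [20, -200, -20, 0, 0, 0],
    [40, -300, -40, 0, 0, 0],
    [40, -350, -60, 0, 0, 0],
    [40, -350, -60, 0, 0, 0],
    [40, -350, -60, 0, 0, 0],
    [40, -350, -60, 0, 0, 0],
  ],
)

```text
time_s: 2.15
eef_pos: [452.6, 70.1, 466.0]
ee_rot: [-0.0, 1.0, 0.001, 0.001]
force: [0.3, -0.8, -0.4]
grip_width: 1.001
grip_force: 0.0
```

```bash
python3 snap.py wrist k1
```

```text
[536.83250067  70.09484728 435.4093898 ] [452.66623957  69.94289299 465.76352636]
```

Emit:
shift_gripper(
  plan=[
    [0, -30, 0, 0, 0, 0],
    [-40, -60, 0, 0, 0, 0],
    [-40, -60, 0, 0, 0, 0],
    [-40, -60, 0, 0, 0, 0],
  ],
)

```text
time_s: 2.6
eef_pos: [412.3, 127.0, 464.5]
ee_rot: [0.0, 1.0, -0.001, 0.0]
force: [0.1, -0.3, 0.1]
grip_width: 1.0
grip_force: 0.0
```

```bash
python3 snap.py wrist k2
python3 -c "
import cv2,numpy as np
a=cv2.imread('pics/k1.png');b=cv2.imread('pics/k2.png')
cv2.imwrite('pics/k12.png',np.vstack([cv2.resize(a[:300],None,fx=1.5,fy=1,interpolation=2),cv2.resize(b[:300],None,fx=1.5,fy=1,interpolation=2)]))"
```

```text
[496.5169111  126.67147707 433.77010443] [412.72514112 126.70677302 464.50954948]
```

View pics/k12.png

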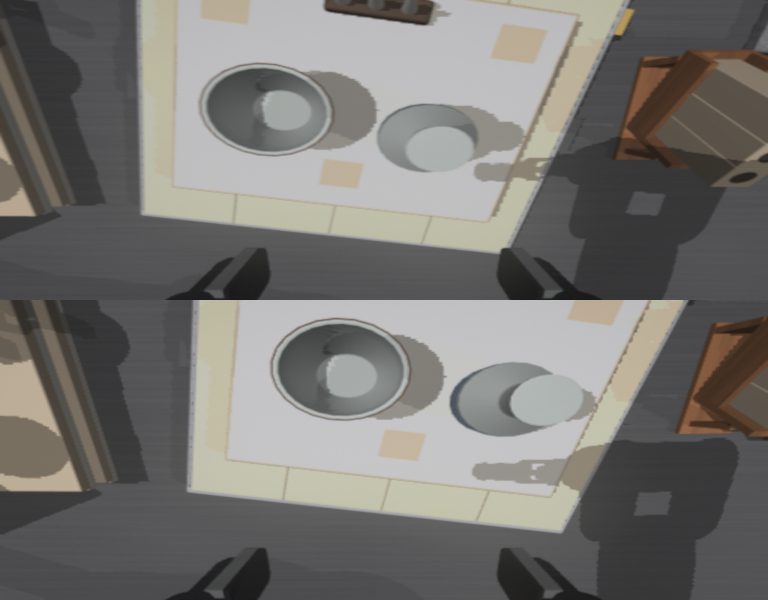

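k1 shows the front patch at (341/1.5,174), the right at (519/1.5,43) and the left cut off by the top edge. k2 shows the front patch at (402/1.5,145). I'll segment the patches and fit the kiln.

Create kfit.py:
```python
import json
from rig import ctrl, imaging, order
from h import *
L=lambda f:{k:np.array(v) for k,v in json.load(open(f'pics/{f}.json')).items()}
C={'k1':L('k1'),'k2':L('k2'),'side0':imaging.calibration('side'),'scene0':imaging.calibration('scene')}
loc={'l':(100,120,0),'r':(100,-120,0),'f':(-90,0,0)}
seed=[('k1','f',(227,174)),('k1','r',(346,43)),('k2','f',(268,145)),('side0','l',(260,159)),('side0','f',(198,186)),('side0','r',(268,210.5)),('scene0','l',(297.5,184)),('scene0','r',(228,222.5))]
obs=[]
for n,p,(u,v) in seed:
    im=cv2.imread(f'pics/{n}.png').astype(int); sat=im[:,:,2]-im[:,:,0]
    u0,v0=round(u),round(v); w=28 if n[0]=='k' else 14
    s=sat[max(v0-w,0):v0+w,u0-w:u0+w]; val=np.median(sat[v0-2:v0+3,u0-2:u0+3]); bg=np.percentile(s,25)
    m=(s>(val+bg)/2).astype(np.uint8); k,lab,st,ce=cv2.connectedComponentsWithStats(m,connectivity=4)
    i=lab[v0-max(v0-w,0),w]; c=ce[i]+[u0-w,max(v0-w,0)]; print(n,p,c.round(1),st[i].tolist()); obs.append((n,p,c))
def res(q):
    o=[]
    for n,p,c in obs:
        P=q[:3]+R.from_euler('z',q[3]).apply(loc[p]); o.append((proj(C[n],P)[0]-c)*(1 if n[0]=='k' else 1.3))
    return np.ravel(o)
r=least_squares(res,[545,95,60,-.18],loss='soft_l1'); q=r.x
print(q.round(3)); print(res(q).reshape(-1,2).round(1).tolist())
for k in loc: print(k,(q[:3]+R.from_euler('z',q[3]).apply(loc[k])).round(1))
```

```bash
python3 kfit.py
```

```text
k1 f [226.8 173.3] [14, 13, 29, 29, 676]
k1 r [345.3  43.5] [9, 9, 38, 40, 1061]
k2 f [267.4 144.7] [12, 12, 32, 32, 750]
side0 l [259.5 159.5] [8, 12, 12, 6, 70]
side0 f [197.1 186.1] [7, 11, 13, 8, 88]
side0 r [267.1 210.4] [6, 10, 15, 10, 124]
scene0 l [297.6 183.8] [6, 9, 16, 11, 113]
scene0 r [227.4 222. ] [5, 7, 18, 15, 149]
[ 5.27661e+02  9.44380e+01  5.99670e+01 -1.74000e-01]
[[0.3, 0.4], [-0.4, 0.1], [-0.5, 0.5], [0.4, -0.4], [0.6, -0.2], [0.8, -0.4], [-1.0, 0.5], [-0.4, 0.6]]
l [647.  195.3  60. ]
r [605.3 -41.1  60. ]
f [439. 110.  60.]
```

Run:
```python
import subprocess
exec(open('fit.py').read().replace('print(','(lambda *a:0)('))
q=r.x; ax=R.from_euler('zy',[q[3],-np.pi/6]).apply([0,0,1]); y=np.degrees(q[3])
print(q,ax)
for d in (60,-35):
    g=q[:3]+d*ax; print(d,g,subprocess.run(['python3','calc.py',*map(str,g),str(y),'30','g'],capture_output=True,text=True).stdout)
```

```text
[ 4.84557666e+02 -3.90237383e+02  1.90183098e+02  9.82038218e-02
 -5.24259980e-01  3.18749433e+01] [-5.00000000e-01 -3.46944695e-18  8.66025404e-01]
60 [ 454.55766601 -390.23738295  242.14462272] toolz [ 0.498  0.049 -0.866] TCP [ 377.4 -397.8  376.4] dist 533.0
row [-34.3 524.6  88.4] [ 0.0266  0.5232 -0.0977] t 2.65

-35 [ 502.05766601 -390.23738295  159.87220936] toolz [ 0.498  0.049 -0.866] TCP [ 424.9 -397.8  294.1] dist 552.0
row [ 13.2 524.4 170.6] [ 0.0266  0.5232 -0.0977] t 2.65
```

```bash
sed -i "s/'zy'/'ZY'/" fit.py
```

Create pk.py:
```python
import subprocess,sys
exec(open('fit.py').read().replace('print(','(lambda *a:0)('))
q=r.x; ax=R.from_euler('ZY',[q[3],-np.pi/6]).apply([0,0,1]); y=np.degrees(q[3])
nx=R.from_euler('ZY',[q[3],-np.pi/6]).apply([1,0,0])
i=float(sys.argv[1])
print(q.round(3),np.abs(r.fun).max(),ax)
for d in map(float,sys.argv[2:]):
    g=q[:3]+d*ax-i*32*nx; print(d,g,subprocess.run(['python3','calc.py',*map(str,g),str(y),'30','g'],capture_output=True,text=True).stdout)
```

```bash
python3 pk.py 0 60 -35
```

```text
[ 4.84560e+02 -3.90285e+02  1.90315e+02  1.07000e-01 -5.23000e-01
  3.18300e+01] 2.2009416951239587 [-0.49715615 -0.05325184  0.8660254 ]
60.0 [ 454.73081648 -393.47985902  242.27630744] toolz [ 0.497  0.053 -0.866] TCP [ 377.7 -401.7  376.5] dist 537.0
row [-34.1 528.5  88.2] [ 0.0289  0.5232 -0.106 ] t 2.65

-35.0 [ 501.96065115 -388.42093453  160.00389408] toolz [ 0.497  0.053 -0.866] TCP [ 424.9 -396.7  294.2] dist 551.0
row [ 13.2 523.3 170.5] [ 0.0289  0.5232 -0.106 ] t 2.65
```

Emit:
shift_gripper(
  plan=[
    [0, 50, 0, 0, 0, 0],
    [0, 100, 0, 0, 0, 0],
    [-34, 400, 0, 0, 0.2, 0],
    [-34, 400, 0, 0, 0.3, 0],
    [-34, 400, 0, 0, 0.3, 0],
    [-34, 400, 0, 0, 0.3, 0],
    [-34, 400, 0, 0, 0.3, 0],
    [-34, 400, 0, 0, 0.3, 0],
  ],
  jaw=0.7,
)

```text
time_s: 3.45
eef_pos: [376.7, -274.0, 464.5]
ee_rot: [0.0, 0.989, -0.002, 0.149]
force: [1.4, 0.2, -0.1]
grip_width: 0.701
grip_force: 0.0
```

```bash
python3 pk.py 0 60
```

```text
[ 4.84560e+02 -3.90285e+02  1.90315e+02  1.07000e-01 -5.23000e-01
  3.18300e+01] 2.2009416951239587 [-0.49715615 -0.05325184  0.8660254 ]
60.0 [ 454.73081648 -393.47985902  242.27630744] toolz [ 0.497  0.053 -0.866] TCP [ 377.7 -401.7  376.5] dist 155.0
row [-24.7 127.7  84.5] [ 0.0446  0.2234 -0.1009] t 3.45
```

Emit:
shift_gripper(
  plan=[
    [-24.7, 127.7, 84.5, 0.0446, 0.2234, -0.1009],
    [-24.7, 127.7, 84.5, 0.0446, 0.2234, -0.1009],
    [-24.7, 127.7, 84.5, 0.0446, 0.2234, -0.1009],
    [-24.7, 127.7, 84.5, 0.0446, 0.2234, -0.1009],
    [-24.7, 127.7, 84.5, 0.0446, 0.2234, -0.1009],
    [-24.7, 127.7, 84.5, 0.0446, 0.2234, -0.1009],
  ],
)

```text
time_s: 4.05
eef_pos: [379.2, -397.9, 377.4]
ee_rot: [-0.014, 0.964, 0.053, 0.259]
force: [0.1, 0.2, 0.6]
grip_width: 0.702
grip_force: 0.0
```

```bash
python3 snap.py wrist p1; python3 pk.py 0 -35
```

```text
[ 466.9505997  -388.44192054  393.03920896] [ 379.42721163 -397.43723563  377.86829187]
[ 4.84560e+02 -3.90285e+02  1.90315e+02  1.07000e-01 -5.23000e-01
  3.18300e+01] 2.2009416951239587 [-0.49715615 -0.05325184  0.8660254 ]
-35.0 [ 501.96065115 -388.42093453  160.00389408] toolz [ 0.497  0.053 -0.866] TCP [ 424.9 -396.7  294.2] dist 95.0
row [-2.7  4.1 95.1] [-0.0005 -0.0007  0.0036] t 4.1
```

View pics/p1.png

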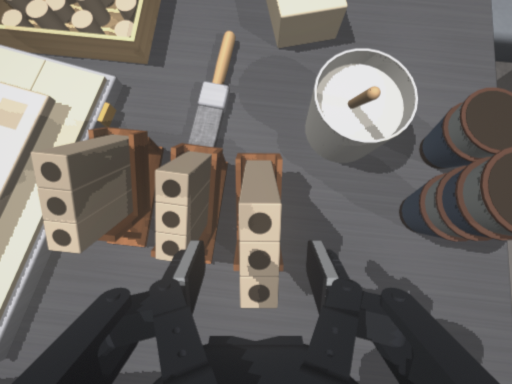

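The fingers straddle the long file: bores at (259,222), (259,259) and (259,293), pads at u≈185 and 325. I'll check the fit against this view and then descend.

Run:
```python
exec(open('fit.py').read().replace('print(','(lambda *a:0)('))
print(proj(L('p1'),pts(r.x)[:3]))
```

```text
[[259.73120384 222.79035052]
 [259.37567634 259.48133162]
 [259.05317227 292.76424396]]
```

Emit:
shift_gripper(
  plan=[
    [-2, 4, 30, 0, 0, 0],
    [-2, 4, 60, 0, 0, 0],
    [-2, 4, 85, 0, 0, 0],
    [-2, 4, 95, 0, 0, 0],
    [-2, 4, 95, 0, 0, 0],
    [-2, 4, 95, 0, 0, 0],
  ],
)

```text
time_s: 4.7
eef_pos: [425.4, -396.7, 295.0]
ee_rot: [-0.014, 0.964, 0.053, 0.259]
force: [-0.7, -1.0, 0.2]
grip_width: 0.7
grip_force: 0.0
```

```bash
python3 pk.py 0 -35
```

```text
[ 4.84560e+02 -3.90285e+02  1.90315e+02  1.07000e-01 -5.23000e-01
  3.18300e+01] 2.2009416951239587 [-0.49715615 -0.05325184  0.8660254 ]
-35.0 [ 501.96065115 -388.42093453  160.00389408] toolz [ 0.497  0.053 -0.866] TCP [ 424.9 -396.7  294.2] dist 1.0
row [-0.8 -0.1  0.4] [-0.0004 -0.0011  0.0038] t 4.7
```

The fit agrees within 1 px. Now grip, ease 2 mm off the neighbour, and draw the post out along its axis.

Emit:
shift_gripper(
  plan=[
    [0, 0, 0, 0, 0, 0],
    [0, 0, 0, 0, 0, 0],
    [0, 0, 0, 0, 0, 0],
    [0, 0, 0, 0, 0, 0],
    [0, 0, 0, 0, 0, 0],
  ],
  jaw=0.0,
  grip_n=60,
)

```text
time_s: 5.2
eef_pos: [425.2, -397.0, 294.6]
ee_rot: [-0.014, 0.964, 0.053, 0.259]
force: [-4.9, 1.2, 5.9]
grip_width: 0.366
grip_force: 59.0
```

Emit:
shift_gripper(
  plan=[
    [1, 0, -1, 0, 0, 0],
    [2, 0, -4, 0, 0, 0],
    [2, 0, -20, 0, 0, 0],
    [2, 0, -50, 0, 0, 0],
    [3, 0, -90, 0, 0, 0],
    [5, 0, -120, 0, 0, 0],
    [5, 0, -160, 0, 0, 0],
    [5, 0, -160, 0, 0, 0],
  ],
)

```text
time_s: 6.0
eef_pos: [348.5, -405.3, 439.9]
ee_rot: [-0.01, 0.964, 0.053, 0.26]
force: [0.2, -1.0, -2.8]
grip_width: 0.37
grip_force: 60.0
```

```bash
python3 snap.py wrist p2; python3 -c "
from rig import ctrl, imaging, order;print(ctrl.sense())"
```

```text
[ 436.16770982 -395.84855206  455.70513595] [ 349.14716474 -405.12153346  437.14526426]
{'time_s': 6.05, 'joints': array([-1.15411728,  0.26966465,  1.49883703,  0.52731336,  1.24236232,
        0.16678782]), 'dq': array([ 2.37624060e-02,  5.32821767e-02,  5.15994076e-02,  2.44115439e-03,
       -2.39650464e-02, -5.87261092e-05]), 'tau': array([-7.68591072e-01, -4.38727391e+01, -2.94314432e+01,  1.61685381e+00,
       -4.44263883e-02,  2.56819156e-02]), 'eef_pos': array([ 349.14716474, -405.12153346,  437.14526426]), 'ee_rot': array([-0.01198067,  0.96431737,  0.05281447,  0.25915073]), 'force': array([ 0.39079151, -0.53832346, -2.17375698]), 'wrist_torque': array([-0.0759959 ,  0.46078042,  0.04795429]), 'grip_force': 60.022337436676025, 'grip_width': 0.3688925560713395}
```

View pics/p2.png

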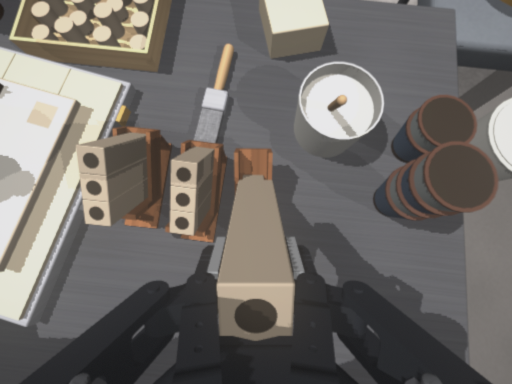

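The post is held square: bore at (257,316) against 255,315 predicted, and the foot edge at v≈180 against 179. Now to the left patch, tool vertical, yaw -10°.

```bash
python3 calc.py 400 -320 475 -10 0
```

```text
toolz [ 0. -0. -1.] TCP [ 400. -320.  475.] dist 106.0
row [ 70.8 -79.   -3.1] [-0.0701 -0.5219  0.2774] t 6.05
```

Emit:
shift_gripper(
  plan=[
    [71, -79, -3, -0.07, -0.522, 0.277],
    [71, -79, -3, -0.07, -0.522, 0.277],
    [71, -79, -3, -0.07, -0.522, 0.277],
    [71, -79, -3, -0.07, -0.522, 0.277],
    [71, -79, -3, -0.07, -0.522, 0.277],
    [71, -79, -3, -0.07, -0.522, 0.277],
  ],
)

```text
time_s: 6.65
eef_pos: [401.4, -320.0, 471.7]
ee_rot: [-0.003, 0.996, -0.085, 0.0]
force: [-0.3, 0.3, -2.0]
grip_width: 0.365
grip_force: 60.7
```

```bash
python3 calc.py 647 195.3 475 -10 0
```

```text
toolz [ 0. -0. -1.] TCP [647.  195.3 475. ] dist 571.0
row [ 1.547e+02 -5.495e+02  1.000e-01] [-0.0062  0.0003  0.0042] t 6.65
```

Emit:
shift_gripper(
  plan=[
    [14, -45, 0, 0, 0, 0],
    [155, -549, 0, 0, 0, 0],
    [155, -549, 0, 0, 0, 0],
    [155, -549, 0, 0, 0, 0],
    [155, -549, 0, 0, 0, 0],
    [155, -549, 0, 0, 0, 0],
    [155, -549, 0, 0, 0, 0],
    [155, -549, 0, 0, 0, 0],
  ],
)

```text
time_s: 7.45
eef_pos: [574.0, 39.3, 473.5]
ee_rot: [-0.004, 0.996, -0.086, -0.0]
force: [0.6, -0.7, -2.1]
grip_width: 0.367
grip_force: 61.0
```

```bash
python3 calc.py 647 195.3 400 -10 0; python3 calc.py 647 195.3 345 -10 0
```

```text
toolz [ 0. -0. -1.] TCP [647.  195.3 400. ] dist 187.0
row [  45.4 -165.6   74.6] [-0.007   0.0013  0.003 ] t 7.45
toolz [ 0. -0. -1.] TCP [647.  195.3 345. ] dist 215.0
row [  45.4 -165.2  129.6] [-0.007   0.0013  0.003 ] t 7.45
```

Emit:
shift_gripper(
  plan=[
    [45, -165, 10, 0, 0, 0],
    [45, -165, 10, 0, 0, 0],
    [45, -165, 30, 0, 0, 0],
    [45, -165, 60, -0.007, 0, 0.003],
    [45, -165, 90, -0.007, 0, 0.003],
    [45, -165, 110, -0.007, 0, 0.003],
    [45, -165, 115, -0.007, 0, 0.003],
    [45, -165, 115, -0.007, 0, 0.003],
  ],
)

```text
time_s: 8.25
eef_pos: [646.2, 192.6, 359.1]
ee_rot: [0.001, 0.996, -0.088, -0.002]
force: [-1.1, 0.9, -2.2]
grip_width: 0.37
grip_force: 61.1
```

```bash
python3 calc.py 647 195.3 333 -10 0
```

```text
toolz [ 0. -0. -1.] TCP [647.  195.3 333. ] dist 26.0
row [ 0.4 -2.9 26.1] [ 0.0015  0.0032 -0.0011] t 8.25
```

Emit:
shift_gripper(
  plan=[
    [0.4, -2.9, 5, 0, 0.003, 0],
    [0.4, -2.9, 10, 0, 0.003, 0],
    [0.4, -2.9, 15, 0, 0.003, 0],
    [0.4, -2.9, 19, 0, 0.003, 0],
    [0.4, -2.9, 22, 0, 0.003, 0],
    [0.4, -2.9, 24, 0, 0.003, 0],
    [0.4, -2.9, 24, 0, 0.003, 0],
  ],
)

```text
time_s: 8.95
eef_pos: [646.8, 195.9, 335.2]
ee_rot: [0.001, 0.996, -0.088, -0.0]
force: [0.3, 0.1, -2.3]
grip_width: 0.369
grip_force: 61.3
```

```bash
python3 calc.py 647 195.3 330 -10 0
python3 snap.py side s1; python3 snap.py scene c1
python3 -c "
import cv2,numpy as np
a=cv2.imread('pics/s1.png')[110:250,130:330];b=cv2.imread('pics/c1.png')[90:240,150:350]
cv2.imwrite('pics/sc1.png',np.vstack([cv2.resize(x,(800,300),interpolation=2) for x in (a,b)]))"
```

```text
toolz [ 0. -0. -1.] TCP [647.  195.3 330. ] dist 5.0
row [0.3 0.5 5.2] [ 0.0029 -0.0001 -0.0009] t 8.95
[ 399.55214445 -728.31133388  705.6976022 ] [646.78490592 195.872805   335.49431458]
[1098.19371235 -415.74690558  889.97174015] [646.79253817 195.88155352 335.65205843]
```

View pics/sc1.png

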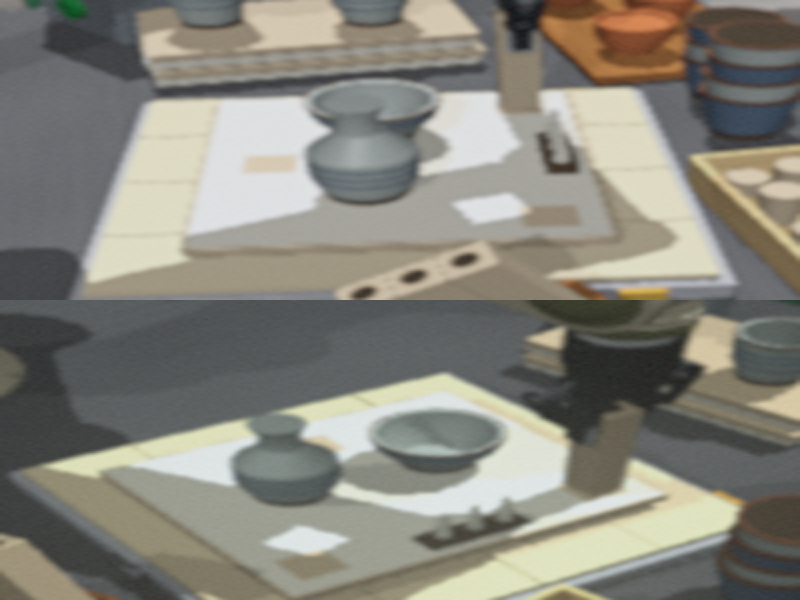

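The post hovers just over the left patch: foot at about (520,110) in the side crop and (595,495) in the scene crop. Now I'll set it down slowly and watch the force.

Emit:
shift_gripper(
  plan=[
    [0.2, 0.5, 1, 0.003, 0, 0],
    [0.2, 0.5, 2, 0.003, 0, 0],
    [0.2, 0.5, 3, 0.003, 0, 0],
    [0.2, 0.5, 4, 0.003, 0, 0],
    [0.2, 0.5, 4.5, 0.003, 0, 0],
    [0.2, 0.5, 5, 0.003, 0, 0],
    [0.2, 0.5, 5, 0.003, 0, 0],
  ],
)

```text
time_s: 9.75
eef_pos: [646.9, 195.3, 330.8]
ee_rot: [-0.0, 0.996, -0.088, 0.0]
force: [0.1, 0.4, 0.4]
grip_width: 0.368
grip_force: 61.6
```

Emit:
shift_gripper(
  plan=[
    [0, 0, 0.4, 0, 0, 0],
    [0, 0, 0.8, 0, 0, 0],
    [0, 0, 0.8, 0, 0, 0],
  ],
)

```text
time_s: 10.05
eef_pos: [646.9, 195.4, 330.8]
ee_rot: [-0.0, 0.996, -0.088, 0.001]
force: [-1.5, 0.1, 6.5]
grip_width: 0.367
grip_force: 62.3
```

Emit:
shift_gripper(
  plan=[
    [0, 0, 0, 0, 0, 0],
    [0, 0, 0, 0, 0, 0],
    [0, 0, 0, 0, 0, 0],
    [0, 0, -10, 0, 0, 0],
    [0, 0, -30, 0, 0, 0],
    [0, 0, -70, 0, 0, 0],
    [0, 0, -115, 0, 0, 0],
    [0, 0, -130, 0, 0, 0],
  ],
  jaw=0.65,
)

```text
time_s: 10.85
eef_pos: [646.0, 195.3, 466.0]
ee_rot: [-0.001, 0.996, -0.088, 0.004]
force: [0.5, -0.1, 0.7]
grip_width: 0.65
grip_force: 0.0
```

```bash
python3 calc.py 520 -150 460 0 0;  python3 pk.py 1 60
```

```text
toolz [ 0.  0. -1.] TCP [ 520. -150.  460.] dist 368.0
row [-63.9 362.    4.5] [-0.002  -0.0087 -0.1754] t 10.85
[ 4.84560e+02 -3.90285e+02  1.90315e+02  1.07000e-01 -5.23000e-01
  3.18300e+01] 2.2009416951239587 [-0.49715615 -0.05325184  0.8660254 ]
60.0 [ 427.17562548 -396.4313754   226.27630744] toolz [ 0.497  0.053 -0.866] TCP [ 350.1 -404.7  360.5] dist 677.0
row [-187.6  642.7  102.1] [ 0.0723  0.5112 -0.2759] t 10.85
```

Move in two calls.

Emit:
shift_gripper(
  plan=[
    [-10, 45, 0, 0, 0, 0],
    [-100, 390, 0, 0, 0.2, -0.2],
    [-100, 390, 0, 0, 0.2, -0.2],
    [-100, 390, 0, 0, 0.2, -0.2],
    [-100, 390, 0, 0, 0.2, -0.2],
    [-100, 390, 0, 0, 0.2, -0.2],
    [-100, 390, 0, 0, 0.2, -0.2],
    [-100, 390, 0, 0, 0.2, -0.2],
  ],
)

```text
time_s: 11.65
eef_pos: [481.7, -166.7, 460.6]
ee_rot: [0.009, 0.995, 0.013, 0.1]
force: [1.1, -0.2, 0.4]
grip_width: 0.649
grip_force: 0.0
```

```bash
python3 pk.py 1 60
```

```text
[ 4.84560e+02 -3.90285e+02  1.90315e+02  1.07000e-01 -5.23000e-01
  3.18300e+01] 2.2009416951239587 [-0.49715615 -0.05325184  0.8660254 ]
60.0 [ 427.17562548 -396.4313754   226.27630744] toolz [ 0.497  0.053 -0.866] TCP [ 350.1 -404.7  360.5] dist 290.0
row [-155.2  232.7   75.5] [ 0.049   0.3238 -0.0709] t 11.65
```

Emit:
shift_gripper(
  plan=[
    [-155, 233, 75, 0.049, 0.324, -0.071],
    [-155, 233, 75, 0.049, 0.324, -0.071],
    [-155, 233, 75, 0.049, 0.324, -0.071],
    [-155, 233, 75, 0.049, 0.324, -0.071],
    [-155, 233, 75, 0.049, 0.324, -0.071],
    [-155, 233, 75, 0.049, 0.324, -0.071],
    [-155, 233, 75, 0.049, 0.324, -0.071],
    [-155, 233, 75, 0.049, 0.324, -0.071],
  ],
)

```text
time_s: 12.45
eef_pos: [351.0, -403.9, 360.3]
ee_rot: [-0.014, 0.965, 0.051, 0.258]
force: [-0.1, 0.4, 0.1]
grip_width: 0.648
grip_force: 0.0
```

Create bores.py:
```python
import sys
exec(open('fit.py').read().replace('print(','(lambda *a:0)('))
f=sys.argv[1]; im=cv2.imread(f'pics/{f}.png',0); P=proj(L(f),pts(r.x)[:3])
for u,v in P:
    a,b=round(u)-18,max(round(v)-18,0); w=cv2.GaussianBlur(im[b:b+36,a:a+36],(0,0),1)
    lab,ce=cv2.connectedComponentsWithStats((w<(w.min()/2+np.percentile(w,70)/2)).astype(np.uint8))[1::2]
    i=lab[min(18,lab.shape[0]-1),18]; print('pred',u.round(1),v.round(1),'seen',(ce[i]+[a,b]).round(1),(lab==i).sum(),i)
```

```bash
python3 snap.py wrist p3; python3 bores.py p3; python3 pk.py 1 -35
```

```text
[ 438.82121735 -394.83636973  375.79753357] [ 351.56668624 -403.17064799  360.72348782]
pred 255.6 179.9 seen [255.3 180.4] 1195 0
pred 255.6 220.9 seen [254.8 220.8] 396 1
pred 255.6 257.8 seen [255.7 258.5] 385 1
[ 4.84560e+02 -3.90285e+02  1.90315e+02  1.07000e-01 -5.23000e-01
  3.18300e+01] 2.2009416951239587 [-0.49715615 -0.05325184  0.8660254 ]
-35.0 [ 474.40546015 -391.37245091  144.00389408] toolz [ 0.497  0.053 -0.866] TCP [ 397.3 -399.6  278.2] dist 94.0
row [-1.4  1.4 94.4] [-0.0003  0.0006 -0.    ] t 12.5
```

The other two posts are unmoved, within 1 px of prediction.

Emit:
shift_gripper(
  plan=[
    [-1.4, 1.4, 40, 0, 0, 0],
    [-1.4, 1.4, 75, 0, 0, 0],
    [-1.4, 1.4, 94.4, 0, 0, 0],
    [-1.4, 1.4, 94.4, 0, 0, 0],
    [-1.4, 1.4, 94.4, 0, 0, 0],
  ],
)

```text
time_s: 13.0
eef_pos: [397.7, -399.3, 278.8]
ee_rot: [-0.014, 0.965, 0.052, 0.258]
force: [0.4, -0.7, 1.1]
grip_width: 0.649
grip_force: 0.0
```

Emit:
shift_gripper(
  plan=[
    [0, 0, 0, 0, 0, 0],
    [0, 0, 0, 0, 0, 0],
    [0, 0, 0, 0, 0, 0],
    [0, 0, 0, 0, 0, 0],
    [0, 0, 0, 0, 0, 0],
  ],
  jaw=0.0,
  grip_n=60,
)

```text
time_s: 13.5
eef_pos: [396.9, -400.0, 279.1]
ee_rot: [-0.013, 0.965, 0.051, 0.259]
force: [-2.1, 2.0, 6.2]
grip_width: 0.365
grip_force: 59.0
```

Emit:
shift_gripper(
  plan=[
    [1, 0, -1, 0, 0, 0],
    [2, 0, -4, 0, 0, 0],
    [2, 0, -20, 0, 0, 0],
    [2, 0, -50, 0, 0, 0],
    [3, 0, -90, 0, 0, 0],
    [5, 0, -120, 0, 0, 0],
    [5, 0, -160, 0, 0, 0],
    [5, 0, -160, 0, 0, 0],
  ],
)

```text
time_s: 14.3
eef_pos: [320.2, -408.3, 424.2]
ee_rot: [-0.01, 0.964, 0.051, 0.259]
force: [-0.1, -0.1, -2.0]
grip_width: 0.369
grip_force: 59.9
```

```bash
python3 snap.py wrist p4; python3 calc.py 400 -320 475 -10 0
```

Create held.py:
```python
# bore of the held post in the tool frame: centroid in picture, predicted for 35 mm above the grasp point
import sys
from h import *
im=cv2.imread(f'pics/{sys.argv[1]}.png',0); w=cv2.GaussianBlur(im[290:345,225:290],(0,0),1)
lab,ce=cv2.connectedComponentsWithStats((w<60).astype(np.uint8))[1::2]
print('cand',[(ce[i]+[225,290]).round(1).tolist()+[int((lab==i).sum())] for i in range(1,len(ce))],'ref 255.3 315.4')
```

```bash
python3 held.py p2; python3 held.py p4
```

```text
[ 407.98758281 -399.15556907  439.77510316] [ 320.89026638 -408.04821455  421.49485465]
toolz [ 0. -0. -1.] TCP [ 400. -320.  475.] dist 130.0
row [103.  -79.1  -2.7] [-0.0692 -0.5206  0.274 ] t 14.35
cand [[252.1, 319.2, 659], [257.4, 341.2, 397]] ref 255.3 315.4
cand [[251.7, 317.3, 635], [257.3, 341.2, 396]] ref 255.3 315.4
```

Emit:
shift_gripper(
  plan=[
    [103, -79, -3, -0.069, -0.521, 0.274],
    [103, -79, -3, -0.069, -0.521, 0.274],
    [103, -79, -3, -0.069, -0.521, 0.274],
    [103, -79, -3, -0.069, -0.521, 0.274],
    [103, -79, -3, -0.069, -0.521, 0.274],
    [103, -79, -3, -0.069, -0.521, 0.274],
  ],
)

```text
time_s: 14.95
eef_pos: [401.0, -320.3, 471.7]
ee_rot: [-0.003, 0.996, -0.085, -0.0]
force: [-0.8, -1.2, -1.7]
grip_width: 0.369
grip_force: 60.3
```

```bash
python3 calc.py 605.3 -41.1 475 -10 0
```

```text
toolz [ 0. -0. -1.] TCP [605.3 -41.1 475. ] dist 346.0
row [ 153.8 -309.9   -1.4] [-0.0068  0.0014  0.0035] t 14.95
```

Emit:
shift_gripper(
  plan=[
    [22, -44, 0, 0, 0, 0],
    [154, -310, 0, -0.007, 0, 0.003],
    [154, -310, 0, -0.007, 0, 0.003],
    [154, -310, 0, -0.007, 0, 0.003],
    [154, -310, 0, -0.007, 0, 0.003],
    [154, -310, 0, -0.007, 0, 0.003],
    [154, -310, 0, -0.007, 0, 0.003],
    [154, -310, 0, -0.007, 0, 0.003],
  ],
)

```text
time_s: 15.75
eef_pos: [607.8, -38.0, 472.0]
ee_rot: [-0.001, 0.996, -0.085, -0.001]
force: [-0.2, -1.6, -3.5]
grip_width: 0.368
grip_force: 61.0
```

Emit:
shift_gripper(
  plan=[
    [0, 0, 30, 0, 0, 0],
    [0, 0, 70, 0, 0, 0],
    [0, 0, 100, 0, 0, 0],
    [0, 0, 115, 0, 0, 0],
    [0, 0, 120, 0, 0, 0],
    [0, 0, 120, 0, 0, 0],
  ],
)

```text
time_s: 16.35
eef_pos: [605.4, -42.4, 353.4]
ee_rot: [0.0, 0.996, -0.088, -0.002]
force: [-0.3, 1.0, -2.6]
grip_width: 0.369
grip_force: 61.0
```

```bash
python3 calc.py 605.3 -41.1 335 -10 0
```

```text
toolz [ 0. -0. -1.] TCP [605.3 -41.1 335. ] dist 18.0
row [-0.3 -1.3 18.4] [ 0.0012  0.0029 -0.002 ] t 16.35
```

Emit:
shift_gripper(
  plan=[
    [-0.2, -1, 6, 0.001, 0.003, 0],
    [-0.2, -1, 12, 0.001, 0.003, 0],
    [-0.2, -1, 16, 0.001, 0.003, 0],
    [-0.2, -1, 18, 0.001, 0.003, 0],
    [-0.2, -1, 18, 0.001, 0.003, 0],
  ],
)

```text
time_s: 16.85
eef_pos: [605.5, -40.5, 335.6]
ee_rot: [0.001, 0.996, -0.088, -0.0]
force: [0.8, -0.5, -1.9]
grip_width: 0.367
grip_force: 61.0
```

```bash
python3 calc.py 605.3 -41.1 330 -10 0
```

```text
toolz [ 0. -0. -1.] TCP [605.3 -41.1 330. ] dist 6.0
row [-0.1  0.7  5.6] [ 0.0013 -0.     -0.0011] t 16.85
```

Emit:
shift_gripper(
  plan=[
    [-0.1, 0.5, 1, 0, 0, 0],
    [-0.1, 0.5, 2, 0, 0, 0],
    [-0.1, 0.5, 3, 0, 0, 0],
    [-0.1, 0.5, 4, 0, 0, 0],
    [-0.1, 0.5, 4.7, 0, 0, 0],
    [-0.1, 0.5, 5.3, 0, 0, 0],
    [-0.1, 0.5, 5.6, 0, 0, 0],
    [-0.1, 0.5, 5.6, 0, 0, 0],
  ],
)

```text
time_s: 17.65
eef_pos: [605.3, -40.9, 331.6]
ee_rot: [0.001, 0.996, -0.088, 0.001]
force: [-1.6, 0.6, 6.7]
grip_width: 0.37
grip_force: 62.2
```

Contact at 6.7 N. Release and go back for the last post.

Emit:
shift_gripper(
  plan=[
    [0, 0, 0, 0, 0, 0],
    [0, 0, 0, 0, 0, 0],
    [0, 0, 0, 0, 0, 0],
    [0, 0, -10, 0, 0, 0],
    [0, 0, -30, 0, 0, 0],
    [0, 0, -70, 0, 0, 0],
    [0, 0, -115, 0, 0, 0],
    [0, 0, -130, 0, 0, 0],
  ],
  jaw=0.65,
)

```text
time_s: 18.45
eef_pos: [604.8, -40.6, 466.0]
ee_rot: [0.001, 0.996, -0.088, 0.004]
force: [-1.0, 1.8, 0.2]
grip_width: 0.651
grip_force: 0.0
```

```bash
python3 pk.py 2 60
```

```text
[ 4.84560e+02 -3.90285e+02  1.90315e+02  1.07000e-01 -5.23000e-01
  3.18300e+01] 2.2009416951239587 [-0.49715615 -0.05325184  0.8660254 ]
60.0 [ 399.62043448 -399.38289178  210.27630744] toolz [ 0.497  0.053 -0.866] TCP [ 322.6 -407.6  344.5] dist 479.0
row [-214.8  410.5  120.5] [ 0.077   0.5121 -0.275 ] t 18.45
```

Emit:
shift_gripper(
  plan=[
    [-23, 44, 0, 0, 0.05, -0.03],
    [-180, 340, 0, 0.05, 0.35, -0.2],
    [-180, 340, 0, 0.05, 0.35, -0.2],
    [-180, 340, 0, 0.05, 0.35, -0.2],
    [-180, 340, 0, 0.05, 0.35, -0.2],
    [-180, 340, 0, 0.05, 0.35, -0.2],
    [-180, 340, 0, 0.05, 0.35, -0.2],
    [-180, 340, 0, 0.05, 0.35, -0.2],
  ],
)

```text
time_s: 19.25
eef_pos: [366.6, -345.9, 461.4]
ee_rot: [-0.008, 0.984, 0.012, 0.176]
force: [0.3, -0.2, 0.1]
grip_width: 0.651
grip_force: 0.0
```

```bash
python3 pk.py 2 60
```

```text
[ 4.84560e+02 -3.90285e+02  1.90315e+02  1.07000e-01 -5.23000e-01
  3.18300e+01] 2.2009416951239587 [-0.49715615 -0.05325184  0.8660254 ]
60.0 [ 399.62043448 -399.38289178  210.27630744] toolz [ 0.497  0.053 -0.866] TCP [ 322.6 -407.6  344.5] dist 139.0
row [-83.1  61.9  93.2] [ 0.0233  0.1698 -0.0768] t 19.25
```

Emit:
shift_gripper(
  plan=[
    [-83, 62, 93, 0.023, 0.17, -0.077],
    [-83, 62, 93, 0.023, 0.17, -0.077],
    [-83, 62, 93, 0.023, 0.17, -0.077],
    [-83, 62, 93, 0.023, 0.17, -0.077],
    [-83, 62, 93, 0.023, 0.17, -0.077],
    [-83, 62, 93, 0.023, 0.17, -0.077],
  ],
)

```text
time_s: 19.85
eef_pos: [325.3, -405.5, 345.9]
ee_rot: [-0.013, 0.964, 0.053, 0.259]
force: [-0.4, 0.6, -0.2]
grip_width: 0.647
grip_force: 0.0
```

```bash
python3 snap.py wrist p5; python3 bores.py p5; python3 pk.py 2 -35
```

```text
[ 413.0650337  -396.02899543  361.53429679] [ 325.35133601 -405.41139578  345.84703737]
pred 257.5 138.2 seen [264.7 137.3] 668 0
pred 257.2 183.4 seen [256.3 183.4] 1193 0
pred 256.9 224.0 seen [256.2 224.3] 389 1
[ 4.84560e+02 -3.90285e+02  1.90315e+02  1.07000e-01 -5.23000e-01
  3.18300e+01] 2.2009416951239587 [-0.49715615 -0.05325184  0.8660254 ]
-35.0 [ 446.85026915 -394.32396729  128.00389408] toolz [ 0.497  0.053 -0.866] TCP [ 369.8 -402.6  262.2] dist 95.0
row [-3.4  1.9 94.7] [ 0.0005 -0.0009  0.0036] t 19.9
```

Emit:
shift_gripper(
  plan=[
    [-3.4, 1.9, 40, 0, 0, 0],
    [-3.4, 1.9, 75, 0, 0, 0],
    [-3.4, 1.9, 94.4, 0, 0, 0],
    [-3.4, 1.9, 94.4, 0, 0, 0],
    [-3.4, 1.9, 94.4, 0, 0, 0],
  ],
)

```text
time_s: 20.4
eef_pos: [369.2, -402.8, 261.9]
ee_rot: [-0.014, 0.964, 0.053, 0.259]
force: [1.0, -0.8, -1.1]
grip_width: 0.648
grip_force: 0.0
```

Emit:
shift_gripper(
  plan=[
    [0, 0, 0, 0, 0, 0],
    [0, 0, 0, 0, 0, 0],
    [0, 0, 0, 0, 0, 0],
    [0, 0, 0, 0, 0, 0],
    [0, 0, 0, 0, 0, 0],
  ],
  jaw=0.0,
  grip_n=60,
)

```text
time_s: 20.9
eef_pos: [368.6, -403.2, 262.0]
ee_rot: [-0.013, 0.964, 0.052, 0.259]
force: [-1.8, 2.3, 5.9]
grip_width: 0.369
grip_force: 58.8
```

Emit:
shift_gripper(
  plan=[
    [1, 0, -1, 0, 0, 0],
    [2, 0, -4, 0, 0, 0],
    [2, 0, -20, 0, 0, 0],
    [2, 0, -50, 0, 0, 0],
    [3, 0, -90, 0, 0, 0],
    [5, 0, -120, 0, 0, 0],
    [5, 0, -160, 0, 0, 0],
    [5, 0, -160, 0, 0, 0],
  ],
)

```text
time_s: 21.7
eef_pos: [291.8, -411.6, 406.7]
ee_rot: [-0.01, 0.964, 0.052, 0.259]
force: [0.6, -0.7, -2.2]
grip_width: 0.367
grip_force: 59.9
```

```bash
python3 snap.py wrist p6; python3 calc.py 400 -250 490 -10 0; python3 held.py p6
```

```text
[ 379.582478   -402.32468278  422.34004543] [ 292.52863462 -411.29029082  404.00396497]
toolz [ 0. -0. -1.] TCP [ 400. -250.  490.] dist 212.0
row [ 150.7 -148.6  -12.9] [-0.0699 -0.5209  0.2756] t 21.75
cand [[251.2, 316.8, 562], [257.3, 341.2, 400]] ref 255.3 315.4
```

Emit:
shift_gripper(
  plan=[
    [20, -20, -40, 0, 0, 0],
    [151, -149, -13, -0.07, -0.521, 0.276],
    [151, -149, -13, -0.07, -0.521, 0.276],
    [151, -149, -13, -0.07, -0.521, 0.276],
    [151, -149, -13, -0.07, -0.521, 0.276],
    [151, -149, -13, -0.07, -0.521, 0.276],
    [151, -149, -13, -0.07, -0.521, 0.276],
    [151, -149, -13, -0.07, -0.521, 0.276],
  ],
)

```text
time_s: 22.55
eef_pos: [400.7, -250.4, 487.4]
ee_rot: [-0.003, 0.996, -0.087, -0.001]
force: [0.1, -0.4, -1.9]
grip_width: 0.369
grip_force: 60.7
```

```bash
python3 calc.py 425 100 490 -10 0
```

```text
toolz [ 0. -0. -1.] TCP [425. 100. 490.] dist 351.0
row [ -36.5 -349.4   -0.5] [-0.0057  0.0022  0.0012] t 22.55
```

Emit:
shift_gripper(
  plan=[
    [-5, -45, 0, 0, 0, 0],
    [-37, -349, 0, -0.005, 0, 0],
    [-37, -349, 0, -0.005, 0, 0],
    [-37, -349, 0, -0.005, 0, 0],
    [-37, -349, 0, -0.005, 0, 0],
    [-37, -349, 0, -0.005, 0, 0],
    [-37, -349, 0, -0.005, 0, 0],
    [-37, -349, 0, -0.005, 0, 0],
  ],
)

```text
time_s: 23.35
eef_pos: [424.5, 103.2, 489.5]
ee_rot: [-0.001, 0.996, -0.084, -0.001]
force: [0.6, -0.5, -2.2]
grip_width: 0.367
grip_force: 61.5
```

```bash
python3 calc.py 439 110 360 -10 0
```

```text
toolz [ 0. -0. -1.] TCP [439. 110. 360.] dist 130.0
row [ 13.5  -9.  129.4] [-0.0014  0.0025  0.0053] t 23.35
```

Emit:
shift_gripper(
  plan=[
    [13, -10, 0, 0, 0, 0.003],
    [13, -10, 30, 0, 0, 0.003],
    [13, -10, 70, 0, 0, 0.003],
    [13, -10, 105, 0, 0, 0.003],
    [13, -10, 125, 0, 0, 0.003],
    [13, -10, 130, 0, 0, 0.003],
    [13, -10, 130, 0, 0, 0.003],
  ],
)

```text
time_s: 24.05
eef_pos: [439.4, 106.9, 359.8]
ee_rot: [0.0, 0.996, -0.089, -0.001]
force: [-0.7, -0.7, -1.6]
grip_width: 0.366
grip_force: 61.4
```

```bash
python3 calc.py 439 110 335 -10 0
```

```text
toolz [ 0. -0. -1.] TCP [439. 110. 335.] dist 25.0
row [-0.9 -3.  24.8] [ 0.0005  0.0025 -0.0035] t 24.05
```

Emit:
shift_gripper(
  plan=[
    [-0.8, -3, 8, 0, 0.002, -0.003],
    [-0.8, -3, 16, 0, 0.002, -0.003],
    [-0.8, -3, 21, 0, 0.002, -0.003],
    [-0.8, -3, 24, 0, 0.002, -0.003],
    [-0.8, -3, 24.5, 0, 0.002, -0.003],
    [-0.8, -3, 24.5, 0, 0.002, -0.003],
  ],
)

```text
time_s: 24.65
eef_pos: [438.8, 111.1, 335.5]
ee_rot: [0.0, 0.996, -0.086, 0.0]
force: [-0.2, -0.5, -2.3]
grip_width: 0.366
grip_force: 61.5
```

```bash
python3 calc.py 439 110 330 -10 0
```

```text
toolz [ 0. -0. -1.] TCP [439. 110. 330.] dist 6.0
row [0.4 1.  5.5] [ 0.0006 -0.0003  0.0014] t 24.65
```

Emit:
shift_gripper(
  plan=[
    [0.3, 0.8, 1, 0, 0, 0],
    [0.3, 0.8, 2, 0, 0, 0],
    [0.3, 0.8, 3, 0, 0, 0],
    [0.3, 0.8, 4, 0, 0, 0],
    [0.3, 0.8, 4.7, 0, 0, 0],
    [0.3, 0.8, 5.3, 0, 0, 0],
    [0.3, 0.8, 5.5, 0, 0, 0],
    [0.3, 0.8, 5.5, 0, 0, 0],
  ],
)

```text
time_s: 25.45
eef_pos: [439.0, 110.3, 330.9]
ee_rot: [0.0, 0.996, -0.086, 0.001]
force: [-2.0, 0.3, 9.3]
grip_width: 0.366
grip_force: 63.1
```

Emit:
shift_gripper(
  plan=[
    [0, 0, 0, 0, 0, 0],
    [0, 0, 0, 0, 0, 0],
    [0, 0, 0, 0, 0, 0],
    [0, 0, -10, 0, 0, 0],
    [0, 0, -30, 0, 0, 0],
    [0, 0, -70, 0, 0, 0],
    [0, 0, -115, 0, 0, 0],
    [0, 0, -150, 0, 0, 0],
  ],
  jaw=0.65,
)

```text
time_s: 26.25
eef_pos: [438.4, 110.3, 483.2]
ee_rot: [0.0, 0.996, -0.086, 0.001]
force: [0.5, 0.6, 0.5]
grip_width: 0.65
grip_force: 0.0
```

Emit:
shift_gripper(
  plan=[
    [-50, 0, -10, 0, 0, 0],
    [-80, 0, -10, 0, 0, 0],
    [-80, 0, -10, 0, 0, 0],
    [-80, 0, -10, 0, 0, 0],
  ],
)

```text
time_s: 26.65
eef_pos: [359.9, 124.1, 490.7]
ee_rot: [0.0, 0.996, -0.086, 0.001]
force: [0.3, 0.3, 0.5]
grip_width: 0.649
grip_force: 0.0
```

```bash
python3 snap.py side s2; python3 snap.py scene c2; python3 snap.py wrist k3
python3 -c "
import cv2,numpy as np
a=cv2.imread('pics/s2.png')[110:290,130:330];b=cv2.imread('pics/c2.png')[90:270,50:350]
cv2.imwrite('pics/sc2.png',np.hstack([cv2.resize(a,(400,600),interpolation=2)[:,:],cv2.resize(b,(400,600),interpolation=2)]))"
```

```text
[ 399.55214445 -728.31133388  705.6976022 ] [360.42327541 124.01518828 490.32687101]
[1098.19371235 -415.74690558  889.97174015] [360.73747404 123.94945797 489.97932936]
[443.64373321 109.15469171 459.23903275] [360.84223391 123.91496585 489.79939537]
```

View pics/sc2.png

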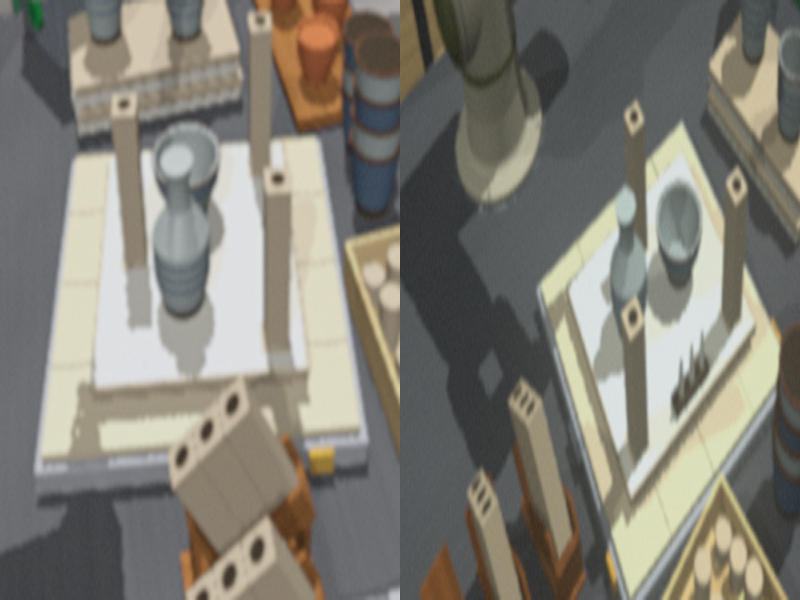

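View pics/k3.png

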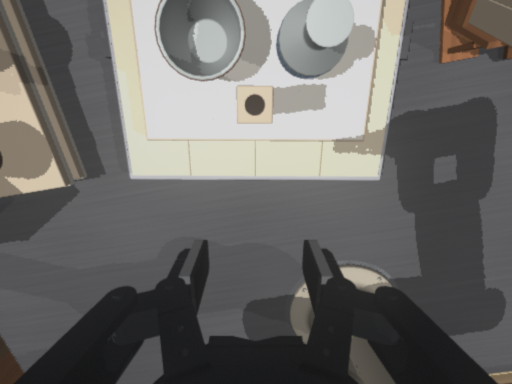

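All three posts stand on their patches, and the pots and the other crates look untouched. One numeric check of the tops, then hand in.

Run:
```python
from rig import ctrl, imaging, order
from h import *
s=imaging.calibration('side');c=imaging.calibration('scene')
for n,a,b in(('L',(259,20),(337,186)),('R',(278,178),(232,317)),('F',(125,106),(234,118))):
    p,e=tri([(s,(130+a[0]/2,110+a[1]*.3)),(c,(50+b[0]*.75,90+b[1]*.3))]);print(n,p.round(1),round(e,2))
```

```text
L [647.6 201.7 205.9] 0.06
R [606.3 -39.4 208.6] 0.27
F [441.2 114.1 205.7] 0.56
```

```bash
python3 -c "
from rig import ctrl, imaging, order
print(order.finish_job())"
```

```text
the job is handed in; nothing more can be done
None
```

I stood the three long posts (the bottle is on the shelf) upright on the three bare patches and handed the job in at about 27 s of the 70 s; the last pictures show the pots and the other posts in view still in place, but no verdict was returned.

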